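# Tea for the food-bank table: kettle off, find the full tin

### The arm

A 7-joint arm with a two-finger parallel gripper is mounted at the origin on the work surface. World frame = base frame: x ahead of the robot, y to its left, z up, the work surface at z = 0. Lengths are in mm, angles in rad, forces in N, time in s.
With the tool pointing down it reaches from about 400 to 850 mm from the base axis. Payload 10.4 kg.
Tool frame: the origin (TCP) lies midway between the tips of the shut fingers; the grasp point (between the pads) lies 19 mm behind it; z points along the fingers, y is the line along which they close (so a half turn about z gives the same grasp; the last joint's range is limited). The gripper opens to 87 mm and grips with 3 to 60 N. Pads are 19 mm wide; open, the fingers measure 117 mm over their backs; the gripper's body (75 mm by 190 mm) begins 51 mm behind the grasp point.
Start: joints at [-1.33, 0.332, -0.065, 1.46, 0.022, 1.35, -0.088], TCP at [162.955, 603.405, 222.576] pointing down, gripper open.
Joint ranges: [-2.6, 2.6], [-0.5, 2.12], [-1.47, 1.34], [0.16, 2.42], [-1.27, 4.41], [0.06, 2.06], [-2.6, 2.6]. Speed limits (rad/s): [2.22, 2.22, 2.79, 2.79, 3.14, 3.14, 3.14].

### API

Orientations are given as a rotation vector (axis times angle).
In Python, from station import bot gives the robot as it stands. Calls block until the motion is done:
- bot.goto(position, orientation): joint-space move of the TCP to a pose.
- bot.move_l(position, frame=None, velocity=150): straight line of the TCP; frame=None keeps the orientation; velocity is the mean speed in mm/s.
- bot.movej(angles): joint-space move.
- bot.command_gripper(opening, newtons=None): opening from 0.0 (shut) to 1.0 (fully open); newtons is the grip in N (None keeps the last); returns when the fingers have stopped.
- bot.dwell(seconds).
- bot.solve_ik(position, orientation): joint angles nearest the present ones, or None.
- bot.sense(): the state.
- bot.snapshot(name): name is "scene" or "top" or "wrist"; returns a dict with "pixels" (384x512x3 uint8, blue, green, red), "range_z" (384x512 float32, mm along the optical axis (not along the pixel's ray), 0 where there is no reading), "vertical_fov" (degrees; the focal length in pixels is half the picture's height over the tangent of half this angle, whatever the lens; pixels are square), "cx", "cy" (the principal point, pixels), "R" (3x3) and "t" (3): a world point X has camera coordinates R X + t; the wrist camera has in their place "T_tool_cam" (4x4, takes a point from camera to tool coordinates, whose origin is the TCP and whose axes are the flange's). Camera axes: x right, y down, z forward; pixel columns grow to the right and rows downward; lengths in mm; the calibration is good to about 2 mm. The wrist camera is an equidistant fisheye: a pixel r from the principal point sees the ray r / f radians off the axis. A picture is of the moment at which its call begins: read the wrist's pose just before it.
A pose or a line that the arm cannot do raises bot.Unreachable and nothing moves.
- bot.sign_off(): hands the job in; it is judged then, once.
The state is a dict: "time_s": time; "joint_positions": joint angles; "joint_vel": joint speeds; "tau": joint torques, N m; "position": TCP position; "eef_rot": TCP orientation; "contact_force": force on the tool from outside, world axes, zero at the start; "ft_torque": the same for the moment, N m; "grip_width": opening from 0.0 (shut) to 1.0 (fully open); "grip_force": force on a finger pad.
Only numpy, scipy, OpenCV 4.12 (cv2) and the standard library are available. Lean on these libraries where they do the work, as an engineer would, in place of code of your own. Each camera call takes 0.05 s, during which the arm holds its last target. There are 200 camera calls.

### The job

Get the tea table ready: lift the kettle off its hot plate by the handle over its top, and set it down upright in the middle of the round cork mat beside it and let go. Then find by feel which of the three identical closed tea tins is the full, heaviest one, and finish while still holding that tin up in the gripper, upright and still, a good hand's breadth (10 cm) clear above the wooden board, with the two lighter tins standing upright on the board. Do not drop the kettle or a tin, and leave the other things on the table as they are.

Things in the scene. Friction and masses are not known exactly. Their poses are not given: they have to be found in the camera images.
- kettle: steel kettle without water, 0.55 kg, 128 mm across, base 110 mm across, a spout out to 108 mm from the axis on its +x side, and a black bar handle arching over the top, in the plane of the spout; 184 mm high in all. Origin at the centre of its underside, z up. It starts on the hot plate
- kettle_handle (a point): middle of the kettle's straight horizontal handle bar, 174 mm above its underside, on its axis; the bar runs along the kettle's x, 90 mm long, 16 mm wide (along y) and 20 mm high, with about 43 mm of free room below the bar, above the lid's knob
- stand: round black electric hot plate, fixed, 150 mm across and 50 mm high, its flat top 136 mm across, with a control box on its side; origin at the centre of its underside on the table
- mat: round cork mat, fixed, 160 mm across and 5 mm thick; origin at the centre of its underside on the table. It lies beside the hot plate, to its left or its right
- board: wooden board that the three tins stand on in a row, fixed, 130 mm (x) by 360 mm (y), 12 mm thick; origin at the centre of its underside on the table
- tin_a: closed square tea tin of plain metal, 56 x 56 x 95 mm high, plus a round lid disc 44 mm across, 8 mm high, on top; origin under its centre, z up, x and y square to its flat sides, by which it is gripped. All three look the same; which is full changes from run to run, whatever its name or place. The full one weighs 0.50 to 0.60 kg, the others 0.14 to 0.35 kg
- tin_b: closed square tea tin of plain metal, 56 x 56 x 95 mm high, plus a round lid disc 44 mm across, 8 mm high, on top; origin under its centre, z up, x and y square to its flat sides, by which it is gripped. All three look the same; which is full changes from run to run, whatever its name or place. The full one weighs 0.50 to 0.60 kg, the others 0.14 to 0.35 kg
- tin_c: closed square tea tin of plain metal, 56 x 56 x 95 mm high, plus a round lid disc 44 mm across, 8 mm high, on top; origin under its centre, z up, x and y square to its flat sides, by which it is gripped. All three look the same; which is full changes from run to run, whatever its name or place. The full one weighs 0.50 to 0.60 kg, the others 0.14 to 0.35 kg
- carton_a: bystander: green drink carton, 42 x 55 x 115 mm; origin under its centre
- carton_b: bystander: green drink carton, 42 x 55 x 115 mm; origin under its centre
- mug: bystander: blue mug, 76 mm across, 85 mm high, handle on its +y side; origin under its centre
- cake: bystander: wrapped brown cake lying flat, 60 x 100 x 30 mm; origin under its centre
- bar: bystander: red wrapped bar lying flat, 35 x 130 x 16 mm; origin under its centre
- jar: bystander: closed jar, 68 mm across, 100 mm high; origin under its centre
Mind the look-alikes: they are no part of the job. What is shaped like the tin_a but orange or red is not meant.

How it is judged:
By the outcome, as a careful person would: the job done as asked, in the order asked, and still so for the second after the job is handed in, while the arm keeps its last pose, push and grip.
It also fails if it takes over 72 s, if anything falls off the work surface, if the arm or the gripper's body presses on something with over 40 N, if the wrist force passes 120 N, or if a joint passes its speed limit or range.

## Working session

There is one attempt and no reset: what is moved stays moved. The work goes in short steps, each a Python script; the robot and the scene stay as the last script left them, time stands still between calls to the robot, and variables do not carry over. Pictures are saved under pics/ and viewed, at most 10 in all, crops included, and the job is handed in when it is done.

```bash
ls; mkdir -p pics; python3 - <<'E'
from station import bot
import numpy as np,cv2,pickle
s=bot.sense();print(s)
for n in("scene","top"):
    d=bot.snapshot(n);pickle.dump(d,open(n+".pkl","wb"));cv2.imwrite(f"pics/{n}0.png",d["pixels"])
    print(n,d["vertical_fov"],d["cx"],d["cy"],np.array(d["R"]).round(3).tolist(),np.array(d["t"]).round(1),(d["range_z"]>0).mean())
E
```

```text
pics
{'time_s': 0.0, 'joint_positions': array([-1.32959899,  0.33287703, -0.06469451,  1.4609485 ,  0.02161756,
        1.34991121, -0.08845914]), 'joint_vel': array([-1.17450694e-04,  6.86421249e-04,  9.92101538e-04,  5.02977727e-04,
        9.82289455e-05,  4.99533282e-04,  2.05222986e-05]), 'tau': array([-1.03136088e-03, -6.23243165e+01,  2.41382729e-02, -3.89912796e+01,
       -6.12587342e-02,  3.96178581e-02,  1.60560321e-04]), 'position': array([162.8800843 , 602.99353726, 221.74728957]), 'eef_rot': array([-4.13063187e-01, -3.11421330e+00,  2.26858894e-03]), 'contact_force': array([-0.72017921,  0.31548696,  0.85724963]), 'ft_torque': array([ 0.00767262,  0.04401791, -0.03721522]), 'grip_force': 0.0, 'grip_width': 1.0016185707916463}
scene 43.87738125523842 254.2000512510302 199.85365927237874 [[-0.802, 0.597, -0.001], [0.491, 0.658, -0.571], [-0.34, -0.459, -0.821]] [ 438.9 -169.7 1584. ] 0.9959360758463541
top 55.75156182117004 255.31488038923544 197.48714294294 [[-0.024, -0.999, 0.023], [-0.999, 0.023, -0.027], [0.026, -0.024, -0.999]] [  -9.7  547.  1128.4] 0.9959462483723959
```

View pics/top0.png

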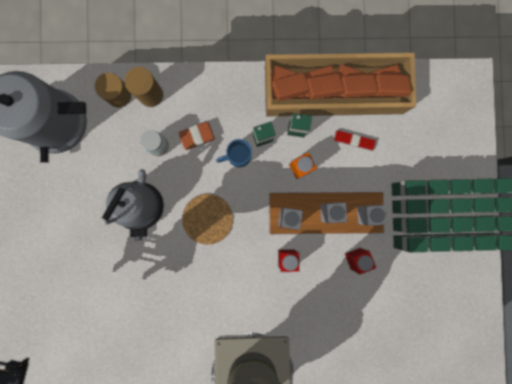

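View pics/scene0.png

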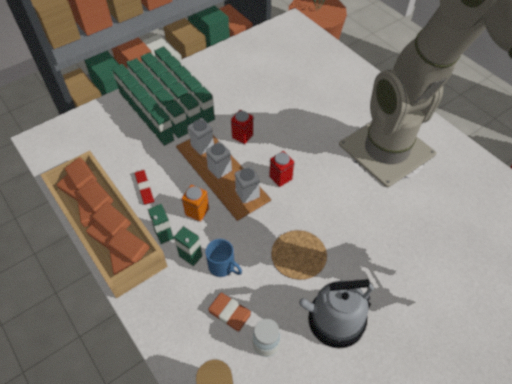

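Top view: the small grey kettle is on its hot plate at (137,205), with the spout up at (142,178). The cork mat is at (208,218). The three grey tins stand on the board at (291,217), (335,212) and (375,214).

Look-alikes, by top pixel:
- **Kettle:** the large grey kettle/urn at (35,105).
- **Tins:** the red ones at (289,260) and (360,260), and the orange one at (303,165).
- **Mat:** the brown round tops at (110,88) and (145,85).

By the description I choose the small kettle and the three plain metal tins on the board. Next I measure them.

```bash
cat > h.py <<'E'
import numpy as np,cv2,pickle
def cloud(d):
    z=d["range_z"].astype(float);h,w=z.shape
    f=h/2/np.tan(np.radians(d["vertical_fov"])/2)
    v,u=np.mgrid[:h,:w]
    c=np.stack([(u-d["cx"])/f*z,(v-d["cy"])/f*z,z],-1)
    X=(c-np.array(d["t"]))@np.array(d["R"])
    X[z<=0]=np.nan
    return X
E
python3 - <<'E'
from h import *
import cv2
for n in("top","scene"):
    d=pickle.load(open(n+".pkl","rb"));X=cloud(d);im=d["pixels"];hsv=cv2.cvtColor(im,cv2.COLOR_BGR2HSV)
    Z=X[...,2]; print(n)
    def rep(name,m):
        m=cv2.morphologyEx(m.astype(np.uint8),cv2.MORPH_OPEN,np.ones((2,2),np.uint8))
        k,l,st,c=cv2.connectedComponentsWithStats(m)
        for i in range(1,k):
            if st[i,4]<25: continue
            P=X[l==i]; r=cv2.minAreaRect(P[:,:2].astype(np.float32))
            print(name,c[i].round(),st[i,4],"c",np.array(r[0]).round(1),"sz",np.array(r[1]).round(1),"ang",round(r[2],1),"z",np.nanpercentile(P[:,2],[5,50,95]).round(1))
    near=(X[...,0]>250)&(X[...,0]<800)&(abs(X[...,1])<600)
    brown=(hsv[...,0]>8)&(hsv[...,0]<25)&(hsv[...,1]>80)
    rep("mat",near&brown&(Z<15)&(Z>-10))
    grey=(hsv[...,1]<70)
    rep("tinbody",near&grey&(Z>60)&(Z<125)&(X[...,1]<0))
    rep("tinlid",near&grey&(Z>109)&(Z<125)&(X[...,1]<0))
    rep("handle",near&(Z>208)&(X[...,1]>200))
    rep("kettle150",near&(Z>125)&(X[...,1]>200))
    rep("spout",near&(Z>90)&(X[...,1]>200))
    rep("crate",(X[...,0]>250)&(X[...,0]<700)&(X[...,1]<-300)&(Z>20))
d=pickle.load(open("top.pkl","rb"));a=d["pixels"]
l=cv2.resize(a[160:250,90:240],(800,480),interpolation=cv2.INTER_CUBIC)
cv2.imwrite("pics/ck.png",l)
b=pickle.load(open("scene.pkl","rb"))["pixels"]
cv2.imwrite("pics/cs.png",cv2.resize(b[110:350,180:390],(525,600),interpolation=cv2.INTER_CUBIC))
E
```

```text
top
mat [208. 220.] 1932 c [488.1 122.3] sz [153.6 137.8] ang 59.7 z [2.1 5.8 9.4]
mat [323. 212.] 2356 c [ 489.4 -247.3] sz [354.7 125.8] ang 88.7 z [ 9.  12.8 17. ]
mat [379. 230.] 58 c [ 436.7 -406.5] sz [36.  22.9] ang 88.7 z [ 0.  12.6 15.9]
tinbody [299. 131.] 90 c [ 744.  -163.2] sz [20.9 71.4] ang 0.1 z [ 20.4  80.  110.1]
tinbody [260. 129.] 25 c [739.9 -38.2] sz [11.6 15. ] ang 86.8 z [113.3 117.1 122.9]
tinbody [263. 138.] 90 c [723.5 -56.6] sz [72.  34.8] ang 88.0 z [  1.8  81.8 115.7]
tinbody [306. 165.] 165 c [ 635.5 -169.4] sz [42.4 38.6] ang 86.8 z [ 97.6 103.7 107.1]
tinbody [403. 189.] 100 c [ 552.9 -473.3] sz [63.6 19.1] ang 50.8 z [  0.6  88.1 109.4]
tinbody [428. 190.] 47 c [ 546.3 -542.7] sz [69.1 31.1] ang 58.8 z [  0.2 100.  111. ]
tinbody [405. 206.] 118 c [ 504.8 -477.4] sz [52.1 42.1] ang 88.3 z [  2.8  97.1 116.6]
tinbody [428. 207.] 54 c [ 503.4 -543. ] sz [74.8 38.5] ang 83.5 z [  1.6 101.2 114.2]
tinbody [336. 213.] 424 c [ 490.4 -265.8] sz [86.3 59. ] ang 89.3 z [ 13.9 109.4 117.9]
tinbody [375. 216.] 460 c [ 482.4 -388.6] sz [105.2  57.3] ang 84.9 z [
[... 3744 characters left out ...]
ettle150 [346. 302.] 1926 c [496.2 317.2] sz [194.  113.4] ang 32.7 z [126.  156.8 235. ]
kettle150 [307. 305.] 111 c [597.4 290.5] sz [59.8 32.4] ang 26.0 z [122.9 145.9 160.5]
spout [342. 306.] 2570 c [508.  301.6] sz [198.9 149.9] ang 32.0 z [ 93.4 150.8 234.5]
spout [268. 332.] 506 c [704.1 273.4] sz [75.6 52.5] ang 45.3 z [ 84.9 100.7 104.4]
crate [63. 13.] 1747 c [  537.9 -1278.9] sz [382.5 178.7] ang 16.9 z [ 19.4  67.8 131.7]
crate [119.   2.] 80 c [  322.2 -1244.7] sz [34.  77.1] ang 86.4 z [14.2 25.  41.5]
crate [169.  97.] 6209 c [ 398.1 -801.9] sz [1086.1  240.2] ang 72.1 z [ 31.8 110.4 118.7]
crate [243. 124.] 484 c [ 316.8 -336.9] sz [134.2  53.4] ang 19.1 z [ 15.5  80.  105.1]
```

View pics/ck.png

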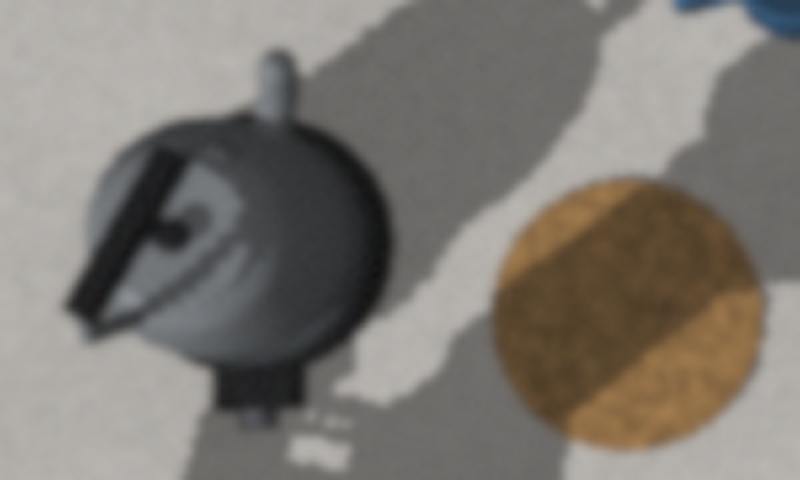

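View pics/cs.png

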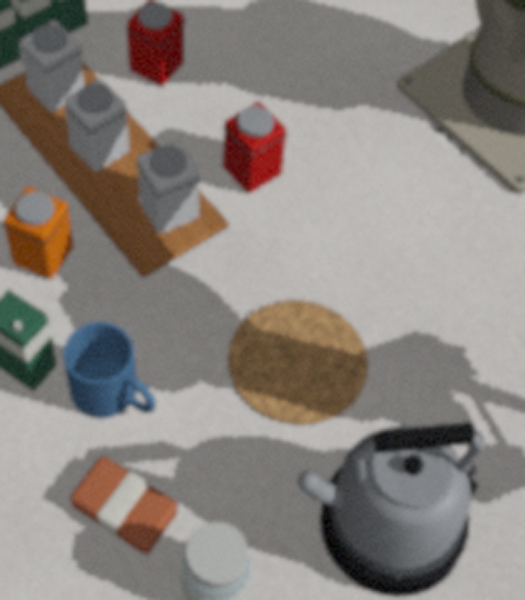

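The crops confirm the choice. The kettle handle bar runs from about (122,189) to (105,217) in the top image, the mat centre is near (208,219), and three plain grey tins stand on the board. The depth-based centroids differ by about 10 mm between the views, so depth and colour may be misregistered. I'll redo the measurement with colour masks and plane rays.

```bash
cat >> h.py <<'E'
def ray(d,uv,z):
    f=384/2/np.tan(np.radians(d["vertical_fov"])/2)
    uv=np.atleast_2d(uv).astype(float)
    r=np.c_[(uv[:,0]-d["cx"])/f,(uv[:,1]-d["cy"])/f,np.ones(len(uv))]@np.array(d["R"])
    C=-np.array(d["R"]).T@np.array(d["t"])
    return C+r*((z-C[2])/r[:,2])[:,None]
E
python3 - <<'E'
from h import *
D={n:pickle.load(open(n+".pkl","rb")) for n in("top","scene")}
def comps(m,lo):
    k,l,st,c=cv2.connectedComponentsWithStats(m.astype(np.uint8))
    return [(np.argwhere(l==i)[:,::-1],c[i]) for i in range(1,k) if st[i,4]>=lo]
box={"top":dict(mat=(170,180,250,260),han=(90,175,130,225),tin=(260,190,392,240)),"scene":dict(mat=(262,222,335,285),han=(325,275,378,300),tin=(170,110,275,215))}
for n,d in D.items():
    im=d["pixels"];hsv=cv2.cvtColor(im,cv2.COLOR_BGR2HSV)
    print(n,"cam",(-np.array(d["R"]).T@d["t"]).round())
    def B(k,m):
        x0,y0,x1,y1=box[n][k];o=np.zeros_like(m);o[y0:y1,x0:x1]=m[y0:y1,x0:x1];return o
    for uv,c in comps(B("mat",(hsv[...,0]>5)&(hsv[...,0]<30)&(hsv[...,1]>80)),300):
        P=ray(d,uv,5)[:,:2].astype(np.float32);print("mat",c.round(1),P.mean(0),cv2.minEnclosingCircle(P))
    for uv,c in comps(B("han",hsv[...,2]<50),60):
        P=ray(d,uv,234)[:,:2].astype(np.float32);print("han",c.round(1),len(uv),cv2.minAreaRect(P))
    g=B("tin",(hsv[...,1]<60))
    for uv,c in comps(g,100):
        print("tincomp",c.round(1),len(uv))
    x0,y0,x1,y1=box[n]["tin"]
    cv2.imwrite(f"pics/t_{n}.png",cv2.resize(im[y0:y1,x0:x1],None,fx=5.5,fy=5.5,interpolation=cv2.INTER_CUBIC))
    # depth edge registration check : lid comp from depth only
    Z=cloud(d)[...,2]
    e=cv2.Canny(im,60,150)>0; ze=cv2.dilate(d["range_z"],np.ones((3,3)))-cv2.erode(d["range_z"],np.ones((3,3)))>40
    best=sorted([(-(np.roll(ze,(a,b),(0,1))&e)[100:300,90:390].sum(),a,b) for a in range(-6,7) for b in range(-6,7)])[:4];print("shift depth(dv,du)",best)
E
```

```text
top cam [ 517.    5. 1143.]
mat [207.2 218.7] [484.1843 128.9228] ((484.4171447753906, 128.68116760253906), 77.96672058105469)
han [114.7 202.9] 222 ((530.618408203125, 327.6584777832031), (30.413846969604492, 86.19963073730469), 59.56587600708008)
tincomp [333.3 218.2] 2400
tincomp [333.4 212.3] 478
tincomp [290.2 218. ] 415
shift depth(dv,du) [(np.int64(-1191), 0, 0), (np.int64(-1156), 0, -1), (np.int64(-1062), 0, 1), (np.int64(-1040), -1, 0)]
scene cam [ 974.  576. 1204.]
mat [298.5 254.5] [488.90808 132.3737 ] ((487.5732727050781, 130.6611785888672), 77.79340362548828)
han [348.6 284.6] 270 ((541.1487426757812, 341.66943359375), (17.206960678100586, 87.1977310180664), 58.64106750488281)
tincomp [182.5 116.3] 241
tincomp [225.5 160.2] 7146
shift depth(dv,du) [(np.int64(-1786), 0, 0), (np.int64(-1731), 1, 0), (np.int64(-1690), 0, -1), (np.int64(-1577), -1, -1)]
```

View pics/t_top.png

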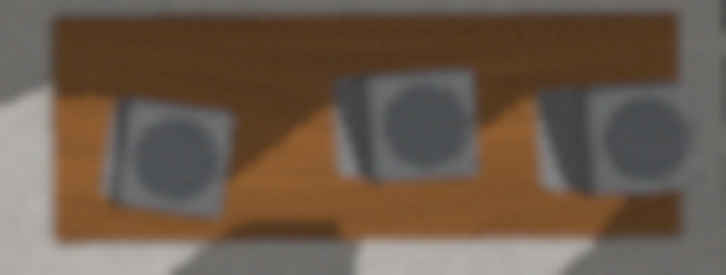

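The three lids are at (292,219), (337,213) and (377,215), plain grey with bare corners; the tins are slightly yawed. Colour-only rays give the mat at about (486,130), agreeing to 3 mm between views. Next I refine the handle with the wrist camera.

```bash
cat >> h.py <<'E'
from scipy.spatial.transform import Rotation as Ro
def down(yaw):  # tool y axis at angle yaw in world, z down
    y=np.array([np.cos(yaw),np.sin(yaw),0]);z=np.array([0,0,-1.]);x=np.cross(y,z)
    return Ro.from_matrix(np.c_[x,y,z]).as_rotvec()
def wray(s,d,uv,z):
    f=384/2/np.tan(np.radians(d["vertical_fov"])/2)
    uv=np.atleast_2d(uv).astype(float);p=uv-[d["cx"],d["cy"]];r=np.linalg.norm(p,axis=1);th=r/f
    c=np.c_[p*(np.sin(th)/np.maximum(r,1e-9))[:,None],np.cos(th)]
    T=np.array(d["T_tool_cam"]);R=Ro.from_rotvec(s["eef_rot"]).as_matrix()
    w=c@(R@T[:3,:3]).T; C=R@T[:3,3]+s["position"]
    return C+w*((z-C[2])/w[:,2])[:,None]
E
python3 - <<'E'
from h import *
from station import bot
T=pickle.load(open("top.pkl","rb"))
print("tins",ray(T,[[292,218.7],[337.5,212.7],[377.5,215.1]],115).round(1),"han",ray(T,[113.4,203.3],234).round(1))
ya=np.radians(59)
cands=[(k,bot.solve_ik([535,335,400],down(k))) for k in (ya,ya+np.pi)]
for k,q in cands: print(k,q)
ok=[(k,q) for k,q in cands if q is not None]
k,q=min(ok,key=lambda c:abs(c[1][6]))
bot.goto([535,335,400],down(k));bot.dwell(.3)
s=bot.sense();d=bot.snapshot("wrist");pickle.dump((s,d),open("w1.pkl","wb"));cv2.imwrite("pics/w1.png",d["pixels"])
print(s["time_s"],s["position"],d["vertical_fov"],d["cx"],d["cy"],np.array(d["T_tool_cam"]).round(3).tolist())
E
```

```text
tins [[ 481.2 -122.7  115. ]
 [ 495.  -252.9  115. ]
 [ 485.4 -367.4  115. ]] han [[534.5 335.2 234. ]]
1.0297442586766545 [-0.79861334  0.32831784  0.24017786  1.11320572 -0.07751325  1.70844713
  0.44827381]
4.171336912266447 [-1.33089373  0.50465321  1.15750944  1.14480888 -0.46739547  1.75674362
 -2.42942857]
2.1917 [534.70308235 335.41873221 399.85668234] 65.70646984690485 260.03021753244604 188.57419439227112 [[-0.0, -0.954, -0.3, 83.92], [1.0, -0.0, 0.001, 0.531], [-0.001, -0.3, 0.954, -162.241], [0.0, 0.0, 0.0, 1.0]]
```

View pics/w1.png

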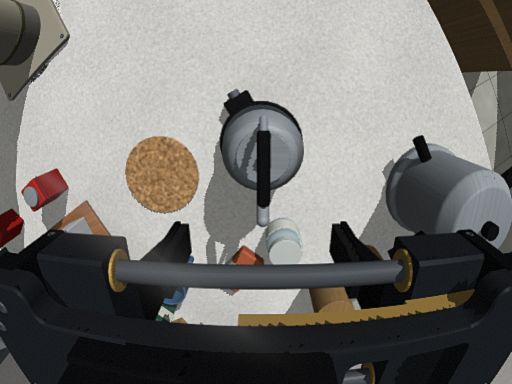

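The wrist view shows the handle bar from (264,131) to (263,206), nearly square to the finger line. The spout is at (263,215) and the mat at (162,174).

```bash
python3 - <<'E'
from h import *
s,d=pickle.load(open("w1.pkl","rb"));im=d["pixels"];hsv=cv2.cvtColor(im,cv2.COLOR_BGR2HSV)
m=np.zeros(im.shape[:2],np.uint8);m[110:212,245:282]=hsv[110:212,245:282,2]<45
m=cv2.morphologyEx(m,cv2.MORPH_OPEN,np.ones((3,5),np.uint8))
k,l,st,c=cv2.connectedComponentsWithStats(m)
for i in range(1,k):
    if st[i,4]>100:
        P=wray(s,d,np.argwhere(l==i)[:,::-1],234)[:,:2].astype(np.float32);print(c[i],st[i],cv2.minAreaRect(P),P.mean(0))
m=np.zeros(im.shape[:2],bool);a=hsv[130:218,115:205];m[130:218,115:205]=(a[...,0]>5)&(a[...,0]<30)&(a[...,1]>80)
P=wray(s,d,np.argwhere(m)[:,::-1],5)[:,:2].astype(np.float32);print("mat",P.mean(0),cv2.minEnclosingCircle(P))
# tool-frame: bar in tool coords
E
```

```text
[262.98572885 168.33741081] [256 131  15  76 981] ((533.95166015625, 340.7789001464844), (16.20561981201172, 88.147705078125), 59.11251449584961) [532.987  341.2974]
mat [484.53128 134.6798 ] ((484.7969665527344, 131.61611938476562), 79.2906265258789)
```

```bash
python3 - <<'E'
from h import *
from station import bot
o=down(np.radians(59.1));g=np.array([535,339,0.])
def F(t):
    s=bot.sense();print(t,round(s["time_s"],1),s["position"].round(1),s["contact_force"].round(1),s["ft_torque"].round(2),round(s["grip_width"],3),round(s["grip_force"],1));return s
bot.goto(g+[0,0,300],o);bot.move_l(g+[0,0,230],velocity=150);bot.move_l(g+[0,0,206],velocity=60);F("down")
bot.command_gripper(0.0,35);F("closed")
bot.move_l(g+[0,0,216],velocity=40);bot.dwell(.2);F("lift1")
bot.move_l(g+[0,0,262],velocity=100);bot.dwell(.2);s=F("lifted")
if s["grip_width"]>.1:
    p=g+[-49.5,-208,262]
    bot.move_l(p,velocity=130);F("over")
    p[2]=180;bot.move_l(p,velocity=100);bot.dwell(.2);F("low")
    s=bot.sense();d=bot.snapshot("wrist");pickle.dump((s,d),open("w2.pkl","wb"))
    for n in ("top","scene"): pickle.dump(bot.snapshot(n),open(n+"2.pkl","wb"))
a=pickle.load(open("top2.pkl","rb"))["pixels"][150:270,90:270];b=pickle.load(open("scene2.pkl","rb"))["pixels"][190:340,240:400]
cv2.imwrite("pics/v2.png",np.hstack([cv2.resize(a,(400,300)),cv2.resize(b,(400,300))]))
E
```

```text
down 3.9 [534.9 339.  205.8] [-0.3 -0.1  0.5] [ 0.01 -0.01  0.  ] 1.002 0.0
closed 5.0 [535.1 339.1 206. ] [-0.5  1.7 -0. ] [ 0.19 -0.16  0.04] 0.18 35.0
lift1 5.6 [534.9 338.9 215.7] [-0.3 -0.1 -6. ] [-0.01  0.04 -0.01] 0.177 35.0
lifted 6.5 [534.7 338.8 261.1] [-0.6  0.6 -5.7] [ 0.03 -0.05  0.1 ] 0.178 35.0
over 8.2 [485.5 131.8 261.9] [ 0.4  0.7 -5.2] [-0.05 -0.03  0.01] 0.179 35.0
low 9.4 [485.8 131.1 180.6] [-0.5  0.1 -5.2] [-0.06  0.02 -0.04] 0.182 35.0
```

View pics/v2.png

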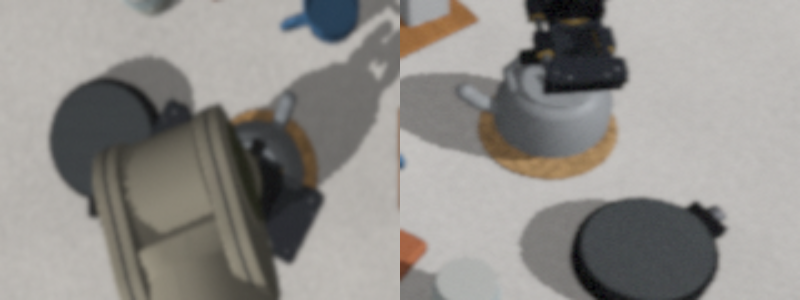

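The kettle hangs upright over the mat, centred in the scene view, with the hot plate empty. I lower it until contact, release, and then look over the board.

```bash
python3 - <<'E'
from h import *
from station import bot
def F(t):
    s=bot.sense();print(t,round(s["time_s"],1),s["position"].round(1),s["contact_force"].round(1),s["ft_torque"].round(2),round(s["grip_width"],3),round(s["grip_force"],1));return s
p=np.array([485.5,131,163.]);bot.move_l(p,velocity=60)
while p[2]>154:
    bot.dwell(.1);s=F("z")
    if s["contact_force"][2]>-2: break
    p[2]-=1;bot.move_l(p,velocity=30)
w=s["grip_width"]
bot.command_gripper(.45);bot.dwell(.1);F("open")
bot.move_l(p+[0,0,50],velocity=120);bot.move_l(p+[0,0,110],velocity=250)
# over board
best=None
for z in(330,):
    o=down(np.radians(90)); bot.goto([430,-250,z],o);bot.dwell(.2)
    F("view");s=bot.sense();d=bot.snapshot("wrist");pickle.dump((s,d),open("w3.pkl","wb"));cv2.imwrite("pics/w3.png",d["pixels"])
    for n in ("top","scene"): pickle.dump(bot.snapshot(n),open(n+"3.pkl","wb"))
print(s["joint_positions"])
E
```

```text
z 10.1 [485.5 130.9 163. ] [-0.2 -0.2 -5.4] [-0.06 -0.06 -0.04] 0.179 35.0
z 10.4 [485.5 131.  162.1] [-0.1 -0.1 -6.1] [-0.05 -0.01 -0.02] 0.182 35.0
z 10.8 [485.5 131.  160.9] [ 0.6 -1.7 -4.8] [ 0.01  0.01 -0.01] 0.181 35.0
z 11.1 [485.8 131.2 160.9] [-3.7 -1.   5.4] [-0.27  0.86  0.03] 0.178 35.0
open 12.0 [485.5 131.  160. ] [-1.   0.5  0.1] [-0.04  0.03 -0.06] 0.45 0.0
view 14.6 [ 430.4 -249.2  329.8] [-0.8  0.7  0.9] [0.01 0.03 0.01] 0.449 0.0
[-0.37842538 -0.03233985  0.80506649  1.64299101  0.02359586  1.52147109
  1.99726383]
```

View pics/w3.png

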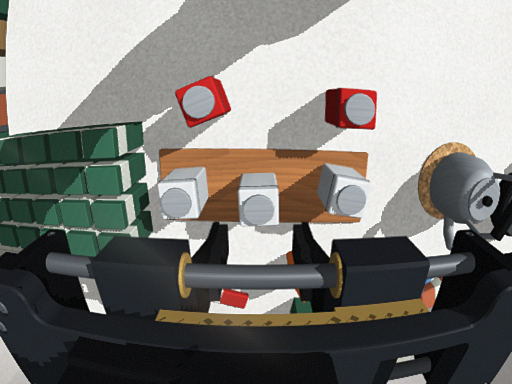

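The kettle stands on the mat at the right of the image (460,185). The board tins' lids are at (176,203), (258,207) and (350,200). Next I compute the tin centres and yaws, and check the kettle's placing numerically.

```bash
python3 - <<'E'
from h import *
s,d=pickle.load(open("w3.pkl","rb"))
g=cv2.cvtColor(d["pixels"],cv2.COLOR_BGR2GRAY)
print("wrist eyeballed lids",wray(s,d,[[350,200],[258,207],[176,203]],115)[:,:2].round(1).tolist())
c=cv2.HoughCircles(cv2.resize(g[165:232,150:380],None,fx=4,fy=4,interpolation=cv2.INTER_CUBIC),cv2.HOUGH_GRADIENT,1,200,param1=120,param2=20,minRadius=50,maxRadius=80)
for x,y,r in c[0][:6]:
    uv=[x/4+150,y/4+165];print("hough",np.round(uv,1),r/4,wray(s,d,uv,115)[0,:2].round(1))
for n in("top","top3","scene","scene3"):
    D=pickle.load(open(n+".pkl","rb"));X=cloud(D);Z=X[...,2]
    for y0 in(-123,-253,-366):
        m=((Z>102)&(Z<120)&(abs(X[...,1]-y0)<50)&(abs(X[...,0]-487)<50)).astype(np.uint8)
        m=cv2.morphologyEx(m,cv2.MORPH_OPEN,np.ones((3,3),np.uint8))
        uv=np.argwhere(m)[:,::-1]
        if len(uv)<60: print(n,y0,"few");continue
        P=ray(D,uv,109)[:,:2].astype(np.float32);r=cv2.minAreaRect(P)
        print(n,y0,"rect",np.round(r[0],1),np.round(r[1],1),round(r[2],1),"mean",P.mean(0).round(1))
for n in("top3","scene3"):
    D=pickle.load(open(n+".pkl","rb"));X=cloud(D)
    h=cv2.cvtColor(D["pixels"],cv2.COLOR_BGR2HSV)
    P=X[(X[...,2]>182)&(X[...,2]<195)&(abs(X[...,0]-485)<90)&(abs(X[...,1]-131)<90)]
    if len(P): print(n,"kettle handle top",len(P),P.mean(0).round(1),cv2.minAreaRect(P[:,:2].astype(np.float32)))
for y in(59.1,):pass
E
```

```text
wrist eyeballed lids [[481.9, -122.8], [491.6, -250.6], [486.5, -364.5]]
hough [175.6 203.6] 15.875 [ 487.4 -365.1]
hough [351.9 198.9] 14.425 [ 480.3 -120.2]
hough [258.6 209.9] 15.75 [ 495.8 -249.7]
top -123 rect [ 481.9 -121.9] [55.4 55.3] 80.4 mean [ 482.1 -121.9]
top -253 rect [ 495.6 -251.6] [54.8 54.3] 88.6 mean [ 495.6 -251.1]
top -366 rect [ 486.  -366.3] [55.4 55.5] 3.3 mean [ 486.1 -366.4]
top3 -123 rect [ 481.9 -121.7] [55.8 55.2] 80.5 mean [ 482.4 -122. ]
top3 -253 rect [ 495.6 -251.6] [54.8 54.4] 88.6 mean [ 496.2 -250.8]
top3 -366 rect [ 485.9 -366. ] [55.1 56.1] 3.3 mean [ 485.9 -366. ]
scene -123 rect [ 486.  -117.7] [57.1 55.7] 80.6 mean [ 486.1 -117.4]
scene -253 rect [ 500.5 -247.4] [56.2 59.2] 1.7 mean [ 498.9 -248.1]
scene -366 rect [ 490.2 -363.3] [55.9 58.6] 4.9 mean [ 490.3 -362. ]
scene3 -123 rect [ 486.2 -117.3] [58.1 56. ] 80.6 mean [ 485.9 -117.6]
scene3 -253 rect [ 499.3 -247.1] [54.2 58.6] 2.6 mean [ 500.8 -246.3]
scene3 -366 rect [ 489.6 -362.7] [55.8 56.2] 3.7 mean [ 488.8 -362.8]
top3 kettle handle top 210 [484.2 129.5 189. ] ((484.4869689941406, 129.85745239257812), (16.049257278442383, 89.40145874023438), 59.2238655090332)
scene3 kettle handle top 222 [487.6 132.9 188.3] ((486.2424011230469, 132.04237365722656), (18.023902893066406, 90.14537048339844), 59.65071105957031)
```

The kettle sits within about 2 mm of the mat centre. Now I weigh the tins, gripping front to back so the neighbours stay clear.

```bash
cat > w.py <<'E'
from h import *
from station import bot
def fz():
    v=[]
    for _ in range(8): v.append(bot.sense()["contact_force"][2]);bot.dwell(.04)
    return np.mean(v)
def R(t):
    s=bot.sense();print(t,round(s["time_s"],1),s["position"].round(1),s["contact_force"].round(1),round(s["grip_width"],3),round(s["grip_force"],1));return s
tins=[(486.5,-365.5,3.5),(496,-250.5,1.5),(482,-121,-9.5)]
bot.command_gripper(1.0,30)
for i,(x,y,a) in enumerate(tins):
    P=np.array([x,y,0.]);best=None
    for k in(a,a+180):
        q=bot.solve_ik(P+[0,0,230],down(np.radians(k)))
        if q is not None and (best is None or abs(q[6])<abs(best[1][6])): best=(k,q)
    bot.goto(P+[0,0,230],down(np.radians(best[0])))
    bot.move_l(P+[0,0,120],velocity=200);bot.move_l(P+[0,0,64],velocity=90);bot.dwell(.1);R("down")
    b=fz();bot.command_gripper(0.0,30);s=R("grip")
    if not .5<s["grip_width"]<.75: print("bad grip",i);break
    bot.move_l(P+[0,0,94],velocity=60);bot.dwell(.3);m=(b-fz())/9.81;R("up");print("TIN",i,"mass",round(m,3))
    if m>.43:
        bot.move_l(P+[0,0,224],velocity=100);bot.dwell(.5);R("HOLD");break
    bot.move_l(P+[0,0,70],velocity=60);bot.move_l(P+[0,0,64.3],velocity=30);bot.dwell(.1);R("placed")
    bot.command_gripper(1.0);R("open");bot.move_l(P+[0,0,120],velocity=120);bot.move_l(P+[0,0,230],velocity=250)
for n in("top","scene"): pickle.dump(bot.snapshot(n),open(n+"4.pkl","wb"))
a,b=[pickle.load(open(n+"4.pkl","rb"))["pixels"] for n in("top","scene")]
cv2.imwrite("pics/v4.png",np.hstack([cv2.resize(a[140:280,90:400],(400,300)),cv2.resize(b[80:340,120:390],(400,300))]))
E
python3 w.py
```

```text
down 18.4 [ 486.8 -365.8   64.6] [ 0.3 -0.1  0.6] 1.001 0.0
grip 19.3 [ 486.7 -365.4   64. ] [1.7 0.2 0.2] 0.643 30.0
up 20.6 [ 486.5 -365.5   94. ] [-0.3  0.1 -4.3] 0.641 30.0
TIN 0 mass 0.532
HOLD 22.6 [ 486.5 -365.5  224. ] [ 0.  -0.  -6.1] 0.641 30.0
```

View pics/v4.png

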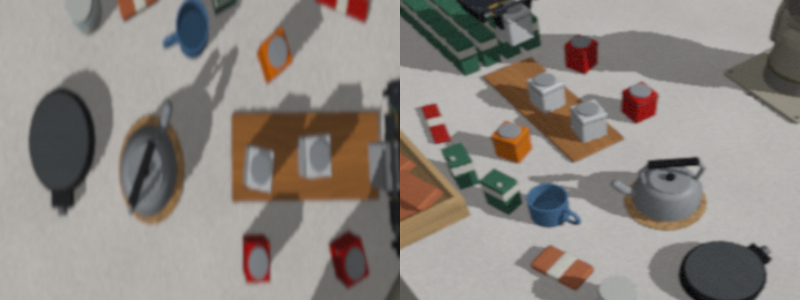

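The tin hangs upright about 16 cm above the board, the other two tins stand on the board, and the kettle is on the mat. I'll confirm the weight once more, then hand in.

```bash
python3 - <<'E'
from station import bot
import numpy as np
v=[]
for _ in range(20): v.append(bot.sense()["contact_force"][2]);bot.dwell(.05)
m=-np.mean(v)/9.81;print(m,np.std(v))
if m>.43: print(bot.sign_off())
E
```

```text
0.5141059724302681 0.4467530900037823
the job is handed in; nothing more can be done
None
```

The job is handed in: the kettle stands upright on the cork mat, about 2 mm from its centre, and the full tin (about 0.52 kg) is held upright about 16 cm above the board. It was the first tin lifted and well above the 0.35 kg limit for the lighter ones, so I left the other two standing on the board without weighing them.

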